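Pack the fitter's kit tray in welding order

ROBOT

A 6-joint arm with a two-finger parallel gripper is mounted at the origin on the work surface. World frame = base frame: x ahead of the robot, y to its left, z up, the work surface at z = 0. Lengths are in m, angles in rad, forces in N, time in s.
With the tool pointing down it reaches from about 0.35 to 0.85 m from the base axis. Payload 8.1 kg.
Tool frame: the origin (TCP) lies at the very end of the fingers, on their centre line; the grasp point (between the pads) lies 19 mm behind it; z points along the fingers, y is the direction in which the jaws open and shut (so a half turn about z gives the same grasp; the last joint's range is limited). The gripper opens to 93 mm and grips with 3 to 60 N. Pads are 15 mm wide; open, the fingers measure 128 mm over their backs; the gripper's body (75 mm by 188 mm) begins 65 mm behind the grasp point.
Start: joints at [1.161, 0.13, 1.488, -0, 1.523, -0.085], TCP at [0.191, 0.569, 0.219] pointing down, gripper open.
Joint ranges: [-2.96, 2.96], [-0.89, 2.26], [0.02, 2.5], [-1.34, 4.48], [0, 2.73], [-2.66, 2.66]. Speed limits (rad/s): [2.39, 2.39, 2.79, 3.14, 3.14, 3.14].

INTERFACE

Orientations are given as a rotation vector (axis times angle).
In Python, from plant import robot gives the robot as it stands.
- The arm moves only by the shell command python3 -m inch 'ROWS' [FORCE]. ROWS is JSON, a list that holds one entry, the list of rows, each a list of 7 numbers: the shift along the tool's x, y, z in cm, then the turn, a rotation vector about the tool's x, y, z in degrees, then the gripper command: -1 is fully open, 1 is shut, values between are in proportion. A call has 1 to 5 rows; each row shifts and turns the commanded pose from where the row before left it, along the tool's axes as they then stand; what a row does not reach is not made up. A row lasts 1/10 s, in which the tool goes at most 50 mm and 8.59 degrees, less where a joint would pass 70% of its speed; a pose out of reach is approached as far as the arm can. A call with a gripper value outside its range is refused whole. The fingers move at their own pace and stop on an object; FORCE is the grip in N (left out, the last holds). Time passes only in rows, so rows that do not move let the fingers close. It gives the time, the measured TCP pose, the force and the opening at its end, in the units of the state.
- robot.read_state(): the state, without advancing time (a new reading comes with each control period).
- robot.read_camera(name): name is "scene" or "top"; returns a dict with "image" (400x640x3 uint8, blue, green, red), "K" (3x3 intrinsics, pixels), "R" (3x3) and "t" (3): a world point X has camera coordinates R X + t. Camera axes: x right, y down, z forward; pixel columns grow to the right and rows downward; lengths in m; the calibration is good to about 2 mm. A picture is of the moment at which its call begins. There is no depth.
- robot.close_job(): hands the job in, once; it reports no verdict.
The state is a dict: "t": time; "q": joint angles; "dq": joint speeds; "joint_torque": joint torques, N m; "tool_pos": TCP position; "orientation": TCP orientation; "force": force on the tool from outside, world axes, zero at the start; "wrist_torque": the same for the moment, N m; "opening": finger opening in m.
Only numpy, scipy, OpenCV 4.12 (cv2) and the standard library are available. Lean on these libraries where they do the work, as an engineer would, in place of code of your own. Each camera call takes 0.05 s, during which the arm holds its last target. There are 200 camera calls.

TASK

The picker has stood four green pipe fittings in the row of four small blue bins, one to a bin, in the order in which the fitter will weld them on. Pack them into the four-compartment steel kit tray in that same order, left to right as seen from the robot, one to a compartment. Each must end standing upright on the tray's floor, on the same end it stands on now.

Things in the scene. Friction and masses are not known exactly. Their poses are not given: they have to be found in the camera images.
- tee_center (a point): green plastic pipe tee, 66 mm high: upright barrel, 43 mm across at the collars (lowest 16 and top 14 mm), 39 mm between, open at the top; a branch, 43 mm across, reaches 34 mm from the axis along the fitting's +x, half-way up. Origin: on the upright axis, half-way up; z up. Stands loose on its lower socket near a bin's middle. Grip it across its y; the branch points roughly along the row
- elbow_center (a point): green plastic pipe elbow, 60 mm high: upright leg 43 mm across at the foot (16 mm high), 39 mm above, rounded over at the top; a level leg, 43 mm across, axis 38 mm above the foot, reaches 34 mm from the upright axis along the fitting's +x. Origin: on the upright axis, half-way up; z up. Stands loose on its lower socket near a bin's middle. Grip it across its y; the level leg points roughly along the row
- coupler_center (a point): green plastic straight pipe coupler, 48 mm high: plain upright round sleeve, 43 mm across (39 mm at mid-height), open at the top. Origin: on the upright axis, half-way up; z up. Stands loose on its lower socket near a bin's middle. Fingers have most room along the bin's depth (x)
- adapter_center (a point): green and brass threaded adapter, 62 mm high: ribbed green round socket, 43 mm across and 34 mm high, on it a brass hexagon and on top a brass threaded spigot 33 mm across. Origin: on the upright axis, half-way up; z up. Stands loose on its lower socket near a bin's middle. Fingers have most room along the bin's depth (x)
- bin_tee: small open-topped blue bin, 118 deep (x) x 98 wide (y) x 50 mm high, walls and floor 3 mm, sides sloping down to a 25 mm front lip (-x); one of four alike, fixed side by side on the rail, in an order that differs from start to start. This is the one the tee stands in at the start. Origin: centre of its underside, x to its back, z up
- bin_elbow: small open-topped blue bin, 118 deep (x) x 98 wide (y) x 50 mm high, walls and floor 3 mm, sides sloping down to a 25 mm front lip (-x); one of four alike, fixed side by side on the rail, in an order that differs from start to start. This is the one the elbow stands in at the start. Origin: centre of its underside, x to its back, z up
- bin_coupler: small open-topped blue bin, 118 deep (x) x 98 wide (y) x 50 mm high, walls and floor 3 mm, sides sloping down to a 25 mm front lip (-x); one of four alike, fixed side by side on the rail, in an order that differs from start to start. This is the one the coupler stands in at the start. Origin: centre of its underside, x to its back, z up
- bin_adapter: small open-topped blue bin, 118 deep (x) x 98 wide (y) x 50 mm high, walls and floor 3 mm, sides sloping down to a 25 mm front lip (-x); one of four alike, fixed side by side on the rail, in an order that differs from start to start. This is the one the threaded adapter stands in at the start. Origin: centre of its underside, x to its back, z up
- bin_rail: fixed grey steel rail that carries the four bins: 424 mm long base plate, and a 44 mm high strip along the bins' backs, 66 mm behind the origin. Stands nearer or farther than the tray. Origin: middle of the row at table height, x to the bins' backs (away from the robot), y along the row to the robot's left. Bin middles: x = 0, y = 153, 51, -51, -153 mm; inner floors 7 mm up
- tray: fixed open steel tray, 118 deep (x) x 375 long (y) x 45 mm high, walls 3 mm, a black wire grip at each end, 19 mm out. Origin: centre of its underside, x away from the robot, y along the row to the robot's left. Four compartments, each 90 wide (y) x 112 mm deep (x), middles at x = 0, y = 141, 47, -47, -141 mm; inner floor 3 mm up

How it is judged:
At the end, for the whole second after the job is handed in: Each fitting stands upright (0.15 rad) on the floor (height within 6 mm) of the compartment with the same place from the left as its starting bin has in its row, within 30 mm of the compartment's middle along the row and 45 mm across it; released and at rest (under 20 mm/s) (((y of bin_tee in the frame of bin_rail between 0.133 and 0.173 m and y of tee_center in the frame of tray between 0.1106 and 0.1706 m) or (y of bin_tee in the frame of bin_rail between 0.031 and 0.071 m and y of tee_center in the frame of tray between 0.0169 and 0.0769 m) or (y of bin_tee in the frame of bin_rail between -0.071 and -0.031 m and y of tee_center in the frame of tray between -0.0769 and -0.0169 m) or (y of bin_tee in the frame of bin_rail between -0.173 and -0.133 m and y of tee_center in the frame of tray between -0.1706 and -0.1106 m)) and x of tee_center in the frame of tray between -0.045 and 0.045 m and z of tee_center in the frame of tray between 0.03 and 0.042 m and angle between each of tee_center, elbow_center, coupler_center, adapter_center's own z axis and vertical below 0.15 rad and linear speed of each of tee, elbow, coupler, adapter below 0.02 m/s and ((y of bin_elbow in the frame of bin_rail between 0.133 and 0.173 m and y of elbow_center in the frame of tray between 0.1106 and 0.1706 m) or (y of bin_elbow in the frame of bin_rail between 0.031 and 0.071 m and y of elbow_center in the frame of tray between 0.0169 and 0.0769 m) or (y of bin_elbow in the frame of bin_rail between -0.071 and -0.031 m and y of elbow_center in the frame of tray between -0.0769 and -0.0169 m) or (y of bin_elbow in the frame of bin_rail between -0.173 and -0.133 m and y of elbow_center in the frame of tray between -0.1706 and -0.1106 m)) and x of elbow_center in the frame of tray between -0.045 and 0.045 m and z of elbow_center in the frame of tray between 0.027 and 0.039 m and ((y of bin_coupler in the frame of bin_rail between 0.133 and 0.173 m and y of coupler_center in the frame of tray between 0.1106 and 0.1706 m) or (y of bin_coupler in the frame of bin_rail between 0.031 and 0.071 m and y of coupler_center in the frame of tray between 0.0169 and 0.0769 m) or (y of bin_coupler in the frame of bin_rail between -0.071 and -0.031 m and y of coupler_center in the frame of tray between -0.0769 and -0.0169 m) or (y of bin_coupler in the frame of bin_rail between -0.173 and -0.133 m and y of coupler_center in the frame of tray between -0.1706 and -0.1106 m)) and x of coupler_center in the frame of tray between -0.045 and 0.045 m and z of coupler_center in the frame of tray between 0.021 and 0.033 m and ((y of bin_adapter in the frame of bin_rail between 0.133 and 0.173 m and y of adapter_center in the frame of tray between 0.1106 and 0.1706 m) or (y of bin_adapter in the frame of bin_rail between 0.031 and 0.071 m and y of adapter_center in the frame of tray between 0.0169 and 0.0769 m) or (y of bin_adapter in the frame of bin_rail between -0.071 and -0.031 m and y of adapter_center in the frame of tray between -0.0769 and -0.0169 m) or (y of bin_adapter in the frame of bin_rail between -0.173 and -0.133 m and y of adapter_center in the frame of tray between -0.1706 and -0.1106 m)) and x of adapter_center in the frame of tray between -0.045 and 0.045 m and z of adapter_center in the frame of tray between 0.028 and 0.04 m); the robot touches nothing.
It also fails if it takes over 88 s, if anything falls off the work surface, if the arm or the gripper's body presses on something with over 40 N, if the wrist force passes 120 N, or if a joint passes its speed limit or range.

## Working session

There is one attempt and no reset: what is moved stays moved. The work goes in short steps, Python scripts to look and compute and a shell command to move; the robot and the scene stay as the last step left them, time stands still between calls to the robot, and variables do not carry over. Pictures are saved under pics/ and viewed, about 12 in all and at most 16, crops included, and the job is handed in when it is done.

```bash
ls; mkdir -p pics
python3 - <<'E'
from plant import robot
import cv2,numpy as np
s=robot.read_state();print(s)
for n in("scene","top"):
    c=robot.read_camera(n);cv2.imwrite(f"pics/{n}0.png",c["image"]);print(n,c["K"].tolist(),c["R"].tolist(),c["t"].tolist())
E
```

```text
pics
{'t': 0.0, 'q': array([ 1.16060778e+00,  1.31150216e-01,  1.48926581e+00, -1.64931416e-05,
        1.52297818e+00, -8.53931639e-02]), 'dq': array([-7.59950729e-05, -5.72986991e-04,  1.16244275e-03,  1.96294234e-03,
        1.72190016e-04,  3.59965761e-04]), 'joint_torque': array([-1.75704030e-03, -5.59853375e+01, -4.91742575e+01,  7.64936185e-02,
        3.61060433e-02, -2.28379454e-04]), 'tool_pos': array([0.19122663, 0.56812292, 0.21760137]), 'orientation': array([-5.07877526e-01, -3.09983573e+00,  2.74940424e-03]), 'force': array([ 1.29836778, -0.41780911,  0.13556871]), 'wrist_torque': array([0.02313413, 0.06051392, 0.01380114]), 'opening': 0.0931603627119572}
scene [[410.16904416912524, 0.0, 316.3163488021755], [0.0, 410.16904416912524, 197.5956651808637], [0.0, 0.0, 1.0]] [[0.7231462129329301, 0.6906945423196905, 0.000777129690064292], [0.4211048667242587, -0.43999770889889644, -0.79314103877234], [-0.5474762514866797, 0.5738841916044697, -0.6090375100801088]] [-0.3726663171050953, -0.18573909513140965, 1.025856703607808]
top [[436.6464842760595, 0.0, 318.8375201701388], [0.0, 436.6464842760595, 196.2890557005077], [0.0, 0.0, 1.0]] [[0.014999659808592183, -0.9994958616618234, 0.02798272192828674], [-0.9962842521886891, -0.017313494943607458, -0.08436783589533602], [0.0848097815493659, -0.026613256353310005, -0.9960416836356911]] [-0.03605034721356599, 0.5659016526995452, 0.80869409433879]
```

View pics/top0.png

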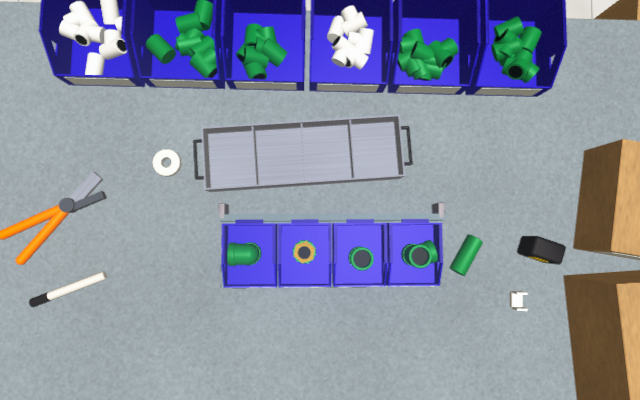

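View pics/scene0.png

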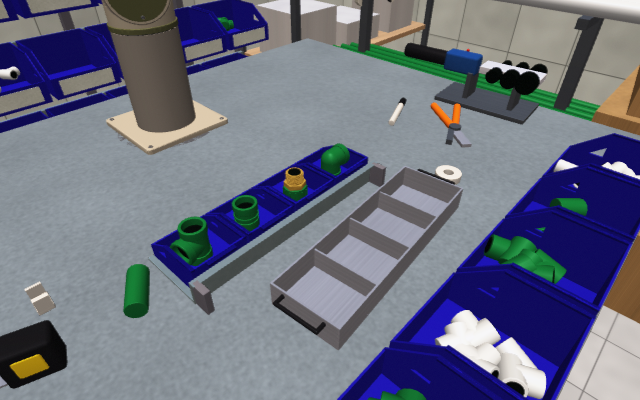

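The top view shows the bins from left to right as elbow (241,254), adapter (304,252), coupler (361,258) and tee (420,256). The tray is at (205–402, 118–190). I'll enlarge this area.

Run:
```python
import cv2
i=cv2.imread("pics/top0.png")
cv2.imwrite("pics/cr1.png",cv2.resize(i[205:295,210:450],None,fx=3.3333,fy=3.3333,interpolation=cv2.INTER_CUBIC))
cv2.imwrite("pics/cr2.png",cv2.resize(i[105:225,190:430],None,fx=3.3333,fy=3.3333,interpolation=cv2.INTER_CUBIC))
```

```text
(no output)
```

View pics/cr1.png

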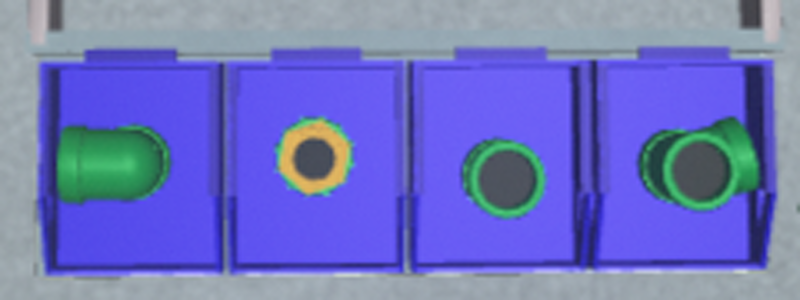

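View pics/cr2.png

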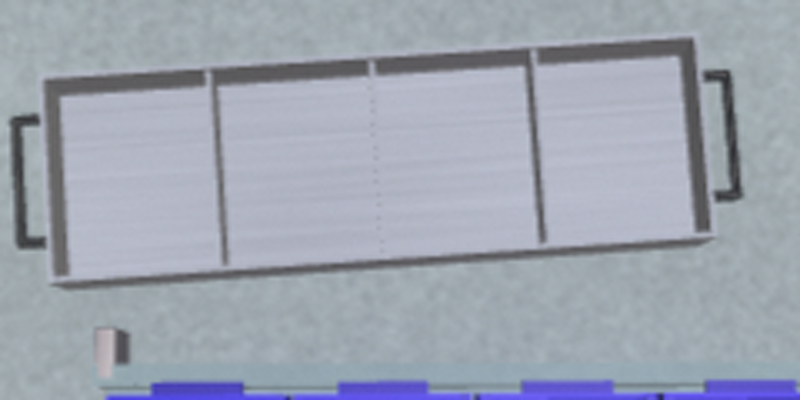

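The bin crop shows the elbow's dome axis at about (126,163), with its leg to the left. The spigot is at (314,158), the coupler's top at (506,178) and the tee's top at (699,172), with its branch towards (738,155). The tray rim's corners are at (45,80), (693,38), (712,238) and (52,284).

```bash
cat > h.py <<'E'
import numpy as np
from plant import robot
from scipy.spatial.transform import Rotation as Ro
K=np.array([[436.6465,0,318.8375],[0,436.6465,196.289],[0,0,1]])
R=np.array([[0.014999659808592183,-0.9994958616618234,0.02798272192828674],[-0.9962842521886891,-0.017313494943607458,-0.08436783589533602],[0.0848097815493659,-0.026613256353310005,-0.9960416836356911]])
t=np.array([-0.03605034721356599,0.5659016526995452,0.80869409433879])
def ray(u,v,z):
    d=R.T@np.linalg.solve(K,[u,v,1]);o=-R.T@t
    return o+d*(z-o[2])/d[2]
def rows(target,yaw=None):
    """tool-frame shift (cm) to target; yaw: world angle of the jaw axis (deg); print turn about tool z"""
    s=robot.read_state();M=Ro.from_rotvec(s["orientation"])
    y=M.as_matrix()[:,1];cur=np.degrees(np.arctan2(y[1],y[0]))
    d=np.array(target)-s["tool_pos"]
    print("tool",s["tool_pos"].round(4),"jaw",cur.round(1),"shift cm (current axes)",(M.inv().apply(d)*100).round(2), "opening",s["opening"].round(4),"t",round(s["t"],2))
    if yaw is not None:
        print("turn about tool z (deg)",-((yaw-cur+90)%180-90))
E
python3 - <<'E'
from h import *
f=lambda p,z,o:ray(p[0]/3.3333+o[0],p[1]/3.3333+o[1],z)
o1=(210,205);o2=(190,105)
for n,p,z in [("elbow",(126,163),.05),("elbow leg end",(60,163),.045),("adapter",(314,158),.069),("coupler",(506,178),.055),("tee",(699,172),.073),("tee br",(738,155),.06),("binRL",(40,63),.054),("binRR",(772,62),.054)]:
    print(n,f(p,z,o1).round(4))
c=[f(p,.045,o2)for p in[(45,80),(693,38),(712,238),(52,284)]]
print(np.round(c,4));m=np.mean(c,0);yv=c[0]-c[1]+c[3]-c[2];yv/=np.linalg.norm(yv);print("len",np.linalg.norm(c[0]-c[1]),np.linalg.norm(c[0]-c[3]),"yaw",np.degrees(np.arctan2(-yv[0],yv[1])))
for k in(.141,.047,-.047,-.141):print((m+k*yv).round(4))
s=robot.read_state();print(Ro.from_rotvec(s["orientation"]).as_matrix().round(3))
rows([.5,.3,.25],0)
E
```

```text
elbow [0.4567 0.1016 0.05  ]
elbow leg end [0.456  0.1383 0.045 ]
adapter [ 0.4617 -0.0011  0.069 ]
coupler [ 0.4517 -0.106   0.055 ]
tee [ 0.4573 -0.2075  0.073 ]
tee br [ 0.4661 -0.2324  0.06  ]
binRL [0.5104 0.1493 0.054 ]
binRR [ 0.5173 -0.2534  0.054 ]
[[ 0.6873  0.1914  0.045 ]
 [ 0.7196 -0.1743  0.045 ]
 [ 0.6049 -0.185   0.045 ]
 [ 0.5723  0.1833  0.045 ]]
len 0.36715258293305797 0.11522645395220528 yaw 5.052926955560859
[0.6336 0.1443 0.045 ]
[0.6419 0.0507 0.045 ]
[ 0.6502 -0.043   0.045 ]
[ 0.6584 -0.1366  0.045 ]
[[-0.948  0.319 -0.001]
 [ 0.319  0.948 -0.002]
 [ 0.    -0.002 -1.   ]]Traceback (most recent call last):
  File "<stdin>", line 10, in <module>
  File "h.py", line 15, in rows
    print("tool",s["tool_pos"].round(4),"jaw",cur.round(1),"shift cm (current axes)",(M.inv().apply(d)*100).round(2), "opening",s["opening"].round(4),"t",round(s["t"],2))
                                                                                                                                ^^^^^^^^^^^^^^^^^^
AttributeError: 'float' object has no attribute 'round'
```

```bash
sed -i 's/s\["opening"\].round(4)/round(float(s["opening"]),4)/' h.py
python3 -m inch '[[[0,0,0,0,0,8.5,-0.25],[0,0,0,0,0,8.5,-0.25],[0,0,0,0,0,8.5,-0.25],[0,0,0,0,0,8.5,-0.25],[0,0,0,0,0,8.5,-0.25]]]' 30
python3 -m inch '[[[0,0,0,0,0,8.5,-0.25],[0,0,0,0,0,8.5,-0.25],[0,0,0,0,0,8.5,-0.25],[0,0,0,0,0,3.4,-0.25],[0,0,0,0,0,0,-0.25]]]'
python3 -m inch '[[[-3.9,2.2,0,0,0,0,-0.25],[-3.9,2.2,0,0,0,0,-0.25],[-3.9,2.2,0,0,0,0,-0.25],[-3.9,2.2,0,0,0,0,-0.25],[-3.9,2.2,0,0,0,0,-0.25]]]'
python3 -m inch '[[[-3.9,2.2,0,0,0,0,-0.25],[-3.9,2.2,0,0,0,0,-0.25],[-3.9,2.2,0,0,0,0,-0.25],[-3.9,2.2,0,0,0,0,-0.25],[-3.9,2.2,0,0,0,0,-0.25]]]'
python3 - <<'E'
from h import *
rows([.456,.102,.1],0)
print(robot.read_state()["orientation"],[ray(300,91,z).round(3) for z in(0,.05,.1)])
E
```

```text
t: 0.6
tool_pos: [0.1913, 0.5683, 0.218]
orientation: [1.605, 2.7, -0.002]
force: [0.7, 0.2, 0.5]
opening: 0.0594
t: 1.1
tool_pos: [0.1913, 0.5683, 0.2181]
orientation: [2.222, 2.22, -0.001]
force: [0.1, -0.5, -0.2]
opening: 0.0581
t: 1.6
tool_pos: [0.3018, 0.372, 0.2184]
orientation: [2.218, 2.224, -0.0]
force: [0.7, 0.3, -0.5]
opening: 0.0579
t: 2.1
tool_pos: [0.4118, 0.1769, 0.2186]
orientation: [2.219, 2.224, 0.0]
force: [0.6, 0.5, 0.5]
opening: 0.0582
tool [0.4118 0.1769 0.2186] jaw 0.1 shift cm (current axes) [-7.5   4.39 11.86] opening 0.0582 t 2.1
turn about tool z (deg) 0.14111427164391444
[2.21859556e+00 2.22406653e+00 4.47847831e-04] [array([0.779, 0.013, 0.   ]), array([0.763, 0.012, 0.05 ]), array([0.746, 0.011, 0.1  ])]
```

```bash
python3 -m inch '[[[-2.5,1.5,3.5,0,0,0,-0.25],[-2.5,1.5,3.5,0,0,0,-0.25],[-2.5,1.4,3.9,0,0,0,-0.25],[0,0,0,0,0,0,-0.25]]]'
python3 - <<'E'
from h import *
import cv2
rows([.456,.102,.022],0)
a=robot.read_camera("top")["image"][150:310,150:390];b=robot.read_camera("scene")["image"][80:240,230:470]
cv2.imwrite("pics/a1.png",cv2.resize(np.vstack([a,b]),None,fx=1.87,fy=1.87))
cv2.imwrite("pics/a1.png",cv2.resize(np.hstack([a,b]),None,fx=1.66,fy=1.66,interpolation=cv2.INTER_CUBIC))
E
```

```text
t: 2.5
tool_pos: [0.4522, 0.1005, 0.1037]
orientation: [-2.219, -2.217, 0.012]
force: [-1.0, 0.7, -0.2]
opening: 0.0584
tool [0.4522 0.1005 0.1037] jaw -0.0 shift cm (current axes) [0.17 0.45 8.16] opening 0.0584 t 2.5
turn about tool z (deg) -0.049815757838331365
```

View pics/a1.png

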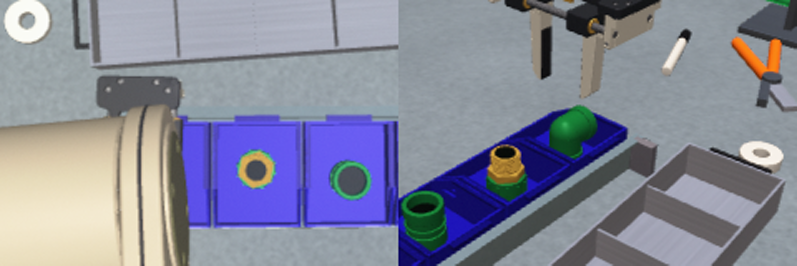

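The scene view shows the fingers above the elbow, on either side of it. The top view is hidden by the arm. Next I'll descend, grip and lift.

```bash
python3 -m inch '[[[0.15,0.45,2.2,0,0,0,-0.25],[0,0,2,0,0,0,-0.25],[0,0,2,0,0,0,-0.25],[0,0,2,0,0,0,-0.25],[0,0,0,0,0,0,-0.25]]]'
python3 -m inch '[[[0,0,0,0,0,0,0.5],[0,0,0,0,0,0,0.5],[0,0,0,0,0,0,0.5],[0,0,0,0,0,0,0.5],[0,0,0,0,0,0,0.5]]]' 30
python3 -m inch '[[[0,0,-1,0,0,0,0.5],[0,0,-3,0,0,0,0.5],[0,0,-3,0,0,0,0.5],[0,0,-3,0,0,0,0.5],[0,0,0,0,0,0,0.5]]]'
python3 - <<'E'
from h import *
import cv2
s=robot.read_state();print(Ro.from_rotvec(s["orientation"]).as_matrix().round(3))
rows([.6336,.1443,.12],5)
cv2.imwrite("pics/a2.png",cv2.resize(robot.read_camera("scene")["image"][60:260,220:480],None,fx=2.5,fy=2.5,interpolation=cv2.INTER_CUBIC))
E
```

```text
t: 3.1
tool_pos: [0.4587, 0.1061, 0.0269]
orientation: [-2.218, -2.223, 0.002]
force: [-0.7, -0.5, -0.2]
opening: 0.0582
t: 3.6
tool_pos: [0.4611, 0.1055, 0.0293]
orientation: [2.221, 2.22, 0.004]
force: [-1.8, 1.7, 7.5]
opening: 0.0384
t: 4.1
tool_pos: [0.4633, 0.1054, 0.1335]
orientation: [2.218, 2.217, 0.011]
force: [0.8, 0.1, -0.1]
opening: 0.0388
[[ 0.     1.     0.009]
 [ 1.    -0.     0.001]
 [ 0.001  0.009 -1.   ]]
tool [0.4633 0.1054 0.1335] jaw -0.0 shift cm (current axes) [ 3.89 17.02  1.5 ] opening 0.0388 t 4.1
turn about tool z (deg) -5.013937850530496
```

View pics/a2.png

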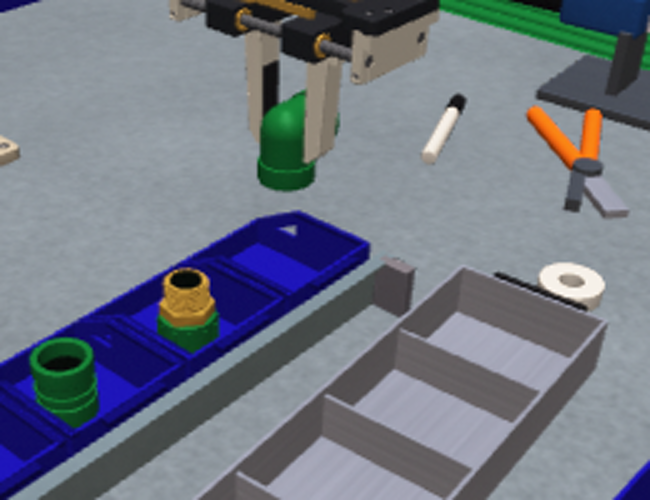

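The elbow is gripped and upright. Now I'll carry it to the leftmost compartment.

```bash
python3 -m inch '[[[0.9,4.25,0,0,0,0,0.5],[0.9,4.25,0,0,0,0,0.5],[0.9,4.25,0,0,0,0,0.5],[0.9,4.25,0,0,0,0,0.5],[0,0,0,0,0,-5,0.5]]]'
python3 -m inch '[[[0,0,2,0,0,0,0.5],[0,0,2,0,0,0,0.5],[0,0,0,0,0,0,0.5],[0,0,0,0,0,0,0.5]]]'
python3 - <<'E'
from h import *
import cv2
s=robot.read_state();print(Ro.from_rotvec(s["orientation"]).as_matrix().round(3))
rows([.634,.141,.027],5)
cv2.imwrite("pics/a3.png",cv2.resize(robot.read_camera("scene")["image"][60:260,260:520],None,fx=2.5,fy=2.5,interpolation=cv2.INTER_CUBIC))
E
```

```text
t: 4.65
tool_pos: [0.6318, 0.1413, 0.123]
orientation: [-2.12, -2.314, 0.006]
force: [-0.9, -1.4, -1.2]
opening: 0.0391
t: 5.05
tool_pos: [0.6288, 0.1409, 0.0865]
orientation: [-2.121, -2.315, 0.003]
force: [0.1, 0.4, -0.1]
opening: 0.0383
[[-0.087  0.996 -0.003]
 [ 0.996  0.087 -0.   ]
 [-0.    -0.003 -1.   ]]
tool [0.6288 0.1409 0.0865] jaw 5.0 shift cm (current axes) [-0.03  0.54  5.95] opening 0.0383 t 5.05
turn about tool z (deg) -0.010986527818388936
```

View pics/a3.png

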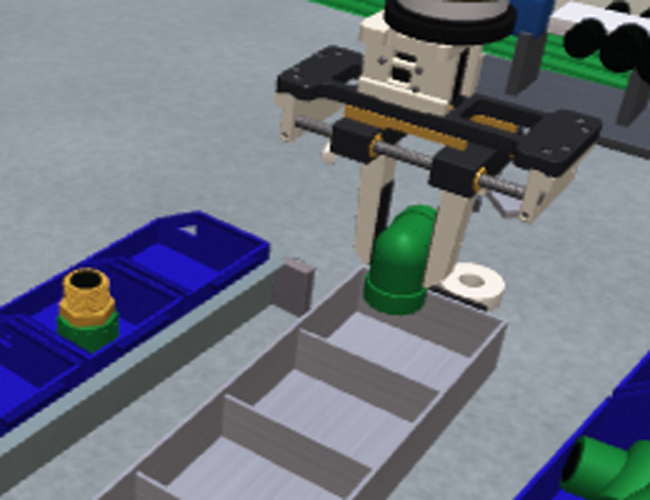

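It's over the compartment, so I'll lower it, release and rise.

```bash
python3 -m inch '[[[0,0.4,2,0,0,0,0.5],[0,0,2,0,0,0,0.5],[0,0,1.5,0,0,0,0.5],[0,0,0,0,0,0,0.5],[0,0,0,0,0,0,0.5]]]'
python3 -m inch '[[[0,0,0.4,0,0,0,0.5],[0,0,0,0,0,0,0.5],[0,0,0,0,0,0,-0.15],[0,0,0,0,0,0,-0.15],[0,0,0,0,0,0,-0.15]]]'
python3 -m inch '[[[0,0,-2,0,0,0,-0.15],[0,0,-3,0,0,0,-0.15],[0,0,-3,0,0,0,-0.15],[0,0,-3,0,0,0,-0.25],[0,0,0,0,0,0,-0.25]]]'
python3 - <<'E'
from h import *
rows([.4617,-.001,.11],0)
E
```

```text
t: 5.6
tool_pos: [0.634, 0.1414, 0.0333]
orientation: [2.123, 2.316, 0.0]
force: [1.0, 0.2, -0.7]
opening: 0.0383
t: 6.1
tool_pos: [0.6341, 0.1415, 0.0291]
orientation: [2.122, 2.316, 0.001]
force: [0.1, -0.6, -0.8]
opening: 0.0526
t: 6.6
tool_pos: [0.6373, 0.1419, 0.145]
orientation: [2.119, 2.312, 0.011]
force: [0.5, -0.3, 1.6]
opening: 0.0579
tool [0.6373 0.1419 0.145 ] jaw 5.0 shift cm (current axes) [-12.71 -18.76   3.32] opening 0.0579 t 6.6
turn about tool z (deg) 4.989667008931448
```

```bash
python3 -m inch '[[[-2.5,-3.75,0,0,0,0,-0.25],[-2.5,-3.75,0,0,0,0,-0.25],[-2.5,-3.75,0,0,0,0,-0.25],[-2.5,-3.75,0,0,0,0,-0.25],[-2.5,-3.75,0,0,0,0,-0.25]]]'
python3 -m inch '[[[0,0,1.5,0,0,5,-0.25],[0,0,1.5,0,0,0,-0.25],[0,0,0,0,0,0,-0.25],[0,0,0,0,0,0,-0.25]]]'
python3 - <<'E'
from h import *
import cv2
rows([.4617,-.001,.012],0)
cv2.imwrite("pics/a4.png",cv2.resize(robot.read_camera("scene")["image"][80:290,160:480],None,fx=2.2,fy=2.2,interpolation=cv2.INTER_CUBIC))
E
```

```text
t: 7.1
tool_pos: [0.4561, -0.0002, 0.1377]
orientation: [-2.122, -2.316, 0.001]
force: [0.1, -0.9, 0.2]
opening: 0.0585
t: 7.5
tool_pos: [0.4575, 0.0007, 0.1083]
orientation: [-2.22, -2.221, 0.001]
force: [0.9, -1.0, -0.7]
opening: 0.0583
tool [0.4575 0.0007 0.1083] jaw 0.0 shift cm (current axes) [-0.17  0.43  9.63] opening 0.0583 t 7.5
turn about tool z (deg) 0.014261744017588285
```

View pics/a4.png

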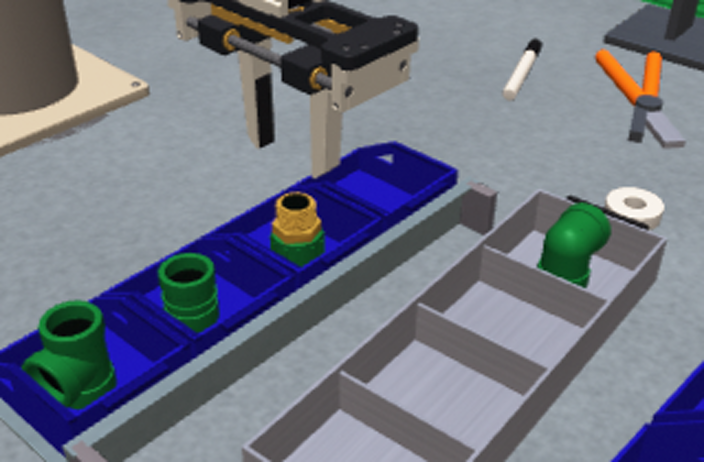

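```bash
python3 -m inch '[[[-0.15,0.3,2.3,0,0,0,-0.25],[0,0,2.3,0,0,0,-0.25],[0,0,2.3,0,0,0,-0.25],[0,0,2.2,0,0,0,-0.25],[0,0,0,0,0,0,-0.25]]]'
python3 -m inch '[[[0,0,0,0,0,0,0.5],[0,0,0,0,0,0,0.5],[0,0,0,0,0,0,0.5],[0,0,0,0,0,0,0.5],[0,0,0,0,0,0,0.5]]]' 30
python3 -m inch '[[[0,0,-1,0,0,0,0.5],[0,0,-3,0,0,0,0.5],[0,0,-4,0,0,0,0.5],[0,0,-4,0,0,0,0.5],[0,0,0,0,0,0,0.5]]]'
python3 - <<'E'
from h import *
rows([.6419,.0507,.12],5)
E
```

```text
t: 8.05
tool_pos: [0.4589, -0.0004, 0.0153]
orientation: [-2.218, -2.219, 0.005]
force: [-0.7, -0.2, -0.8]
opening: 0.0585
t: 8.55
tool_pos: [0.4624, -0.001, 0.0193]
orientation: [2.22, 2.22, 0.003]
force: [-0.5, 0.3, 6.2]
opening: 0.0425
t: 9.05
tool_pos: [0.465, -0.0014, 0.1449]
orientation: [2.216, 2.215, 0.011]
force: [1.0, -1.0, -1.4]
opening: 0.0426
tool [ 0.465  -0.0014  0.1449] jaw -0.0 shift cm (current axes) [ 5.21 17.66  2.68] opening 0.0426 t 9.05
turn about tool z (deg) -5.007705068202512
```

```bash
python3 -m inch '[[[1.3,4.4,0,0,0,0,0.5],[1.3,4.4,0,0,0,0,0.5],[1.3,4.4,0,0,0,0,0.5],[1.3,4.4,0,0,0,0,0.5],[0,0,0,0,0,-5,0.5]]]'
python3 -m inch '[[[0,0,3,0,0,0,0.5],[0,0,3,0,0,0,0.5],[0,0,0,0,0,0,0.5],[0,0,0,0,0,0,0.5]]]'
python3 - <<'E'
from h import *
import cv2
rows([.642,.0507,.017],5)
cv2.imwrite("pics/a5.png",cv2.resize(robot.read_camera("scene")["image"][80:290,220:500],None,fx=2.2,fy=2.2,interpolation=cv2.INTER_CUBIC))
E
```

```text
t: 9.55
tool_pos: [0.6393, 0.0525, 0.1335]
orientation: [-2.119, -2.315, 0.004]
force: [-2.3, 0.1, -3.0]
opening: 0.0424
t: 9.95
tool_pos: [0.6359, 0.051, 0.077]
orientation: [-2.121, -2.315, 0.003]
force: [1.3, 0.2, -2.0]
opening: 0.0423
tool [0.6359 0.051  0.077 ] jaw 5.0 shift cm (current axes) [-0.09  0.62  6.  ] opening 0.0423 t 9.95
turn about tool z (deg) -0.01279811593704494
```

View pics/a5.png

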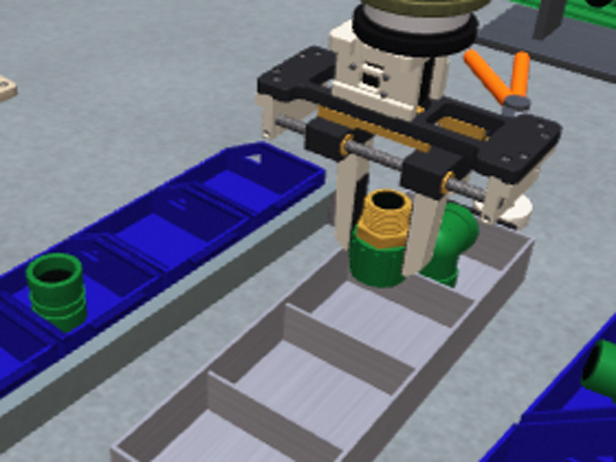

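The adapter is over compartment 2. I'll lower it and release, then go to the coupler.

```bash
python3 -m inch '[[[0,0.4,2,0,0,0,0.5],[0,0,2,0,0,0,0.5],[0,0,1.5,0,0,0,0.5],[0,0,0,0,0,0,0.5],[0,0,0.4,0,0,0,0.5]]]'
python3 -m inch '[[[0,0,0,0,0,0,0.5],[0,0,0,0,0,0,0.5],[0,0,0,0,0,0,-0.15],[0,0,0,0,0,0,-0.15],[0,0,0,0,0,0,-0.15]]]'
python3 -m inch '[[[0,0,-2,0,0,0,-0.15],[0,0,-3,0,0,0,-0.15],[0,0,-4,0,0,0,-0.15],[0,0,-3,0,0,0,-0.25],[0,0,0,0,0,0,-0.25]]]'
python3 - <<'E'
from h import *
rows([.454,-.106,.11],0)
E
```

```text
t: 10.5
tool_pos: [0.642, 0.0514, 0.0203]
orientation: [2.122, 2.315, 0.002]
force: [1.5, 0.1, -1.1]
opening: 0.0424
t: 11.0
tool_pos: [0.6414, 0.0514, 0.0192]
orientation: [2.122, 2.316, 0.001]
force: [-0.8, -0.9, 0.1]
opening: 0.0532
t: 11.5
tool_pos: [0.6447, 0.0514, 0.1455]
orientation: [2.117, 2.311, 0.011]
force: [1.6, -0.0, 0.7]
opening: 0.0577
tool [0.6447 0.0514 0.1455] jaw 5.0 shift cm (current axes) [-14.02 -20.4    3.36] opening 0.0577 t 11.5
turn about tool z (deg) 4.992584922041544
```

```bash
python3 -m inch '[[[-2.8,-4.05,0,0,0,0,-0.25],[-2.8,-4.05,0,0,0,0,-0.25],[-2.8,-4.05,0,0,0,0,-0.25],[-2.8,-4.05,0,0,0,0,-0.25],[-2.8,-4.05,0,0,0,0,-0.25]]]'
python3 -m inch '[[[0,0,2,0,0,5,-0.25],[0,0,2,0,0,0,-0.25],[0,0,0,0,0,0,-0.25],[0,0,0,0,0,0,-0.25]]]'
python3 - <<'E'
from h import *
import cv2
rows([.454,-.106,.014],0)
cv2.imwrite("pics/a6.png",cv2.resize(robot.read_camera("scene")["image"][100:310,130:470],None,fx=2.2,fy=2.2,interpolation=cv2.INTER_CUBIC))
E
```

```text
t: 12.0
tool_pos: [0.4496, -0.1064, 0.138]
orientation: [-2.122, -2.316, 0.0]
force: [0.6, -1.0, 0.2]
opening: 0.0583
t: 12.4
tool_pos: [0.451, -0.1055, 0.0984]
orientation: [-2.22, -2.221, 0.001]
force: [0.3, 0.2, -0.4]
opening: 0.0583
tool [ 0.451  -0.1055  0.0984] jaw 0.0 shift cm (current axes) [-0.05  0.31  8.44] opening 0.0583 t 12.4
turn about tool z (deg) 0.012827991732507371
```

View pics/a6.png

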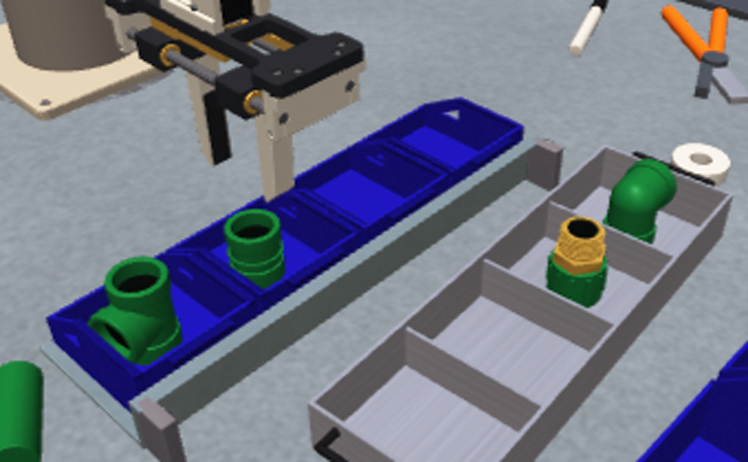

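```bash
python3 -m inch '[[[0,0.3,2.1,0,0,0,-0.25],[0,0,2.1,0,0,0,-0.25],[0,0,2.1,0,0,0,-0.25],[0,0,1.9,0,0,0,-0.25],[0,0,0,0,0,0,-0.25]]]'
python3 -m inch '[[[0,0,0,0,0,0,0.5],[0,0,0,0,0,0,0.5],[0,0,0,0,0,0,0.5],[0,0,0,0,0,0,0.5],[0,0,0,0,0,0,0.5]]]' 30
python3 -m inch '[[[0,0,-1,0,0,0,0.5],[0,0,-3,0,0,0,0.5],[0,0,-4,0,0,0,0.5],[0,0,-4,0,0,0,0.5],[0,0,0,0,0,0,0.5]]]'
python3 - <<'E'
from h import *
rows([.648,-.043,.12],5)
E
```

```text
t: 12.95
tool_pos: [0.4532, -0.1049, 0.015]
orientation: [-2.218, -2.22, 0.002]
force: [-0.3, -0.3, -0.5]
opening: 0.0575
t: 13.45
tool_pos: [0.4557, -0.1061, 0.0181]
orientation: [2.22, 2.22, 0.002]
force: [-1.5, 1.5, 6.4]
opening: 0.0422
t: 13.95
tool_pos: [0.4582, -0.107, 0.1439]
orientation: [2.215, 2.214, 0.007]
force: [0.6, 0.1, 0.2]
opening: 0.0424
tool [ 0.4582 -0.107   0.1439] jaw -0.0 shift cm (current axes) [ 6.42 18.96  2.56] opening 0.0424 t 13.95
turn about tool z (deg) -5.008523089044772
```

```bash
python3 -m inch '[[[1.6,4.7,0,0,0,0,0.5],[1.6,4.7,0,0,0,0,0.5],[1.6,4.7,0,0,0,0,0.5],[1.6,4.7,0,0,0,0,0.5],[0,0,0,0,0,-5,0.5]]]'
python3 -m inch '[[[0,0,3,0,0,0,0.5],[0,0,3,0,0,0,0.5],[0,0,0,0,0,0,0.5],[0,0,0,0,0,0,0.5]]]'
python3 - <<'E'
from h import *
import cv2
rows([.648,-.043,.016],5)
cv2.imwrite("pics/a7.png",cv2.resize(robot.read_camera("scene")["image"][100:330,180:500],None,fx=2.2,fy=2.2,interpolation=cv2.INTER_CUBIC))
E
```

```text
t: 14.45
tool_pos: [0.6452, -0.0393, 0.1328]
orientation: [-2.117, -2.316, 0.002]
force: [-1.2, 0.4, -1.1]
opening: 0.0424
t: 14.85
tool_pos: [0.6416, -0.0416, 0.0763]
orientation: [-2.121, -2.315, 0.002]
force: [0.7, -0.8, 0.2]
opening: 0.0424
tool [ 0.6416 -0.0416  0.0763] jaw 5.0 shift cm (current axes) [-0.2   0.64  6.03] opening 0.0424 t 14.85
turn about tool z (deg) -0.013436826482177366
```

View pics/a7.png

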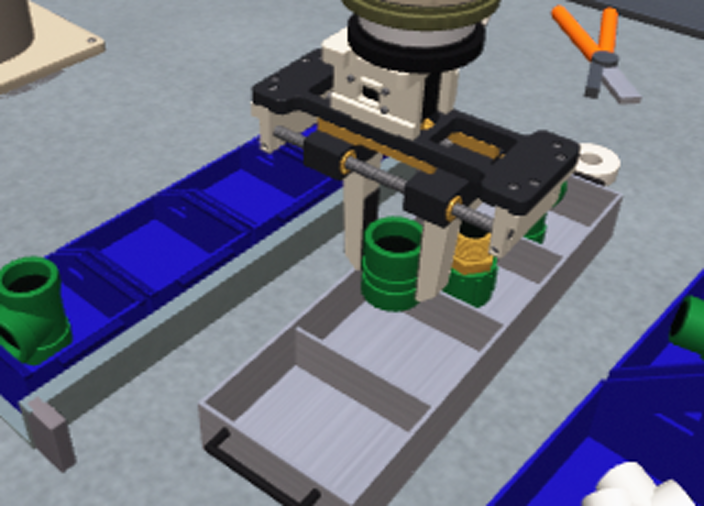

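```bash
python3 -m inch '[[[-0.2,0.4,2,0,0,0,0.5],[0,0,2,0,0,0,0.5],[0,0,1.5,0,0,0,0.5],[0,0,0,0,0,0,0.5],[0,0,0.4,0,0,0,0.5]]]'
python3 -m inch '[[[0,0,0,0,0,0,0.5],[0,0,0,0,0,0,0.5],[0,0,0,0,0,0,-0.15],[0,0,0,0,0,0,-0.15],[0,0,0,0,0,0,-0.15]]]'
python3 -m inch '[[[0,0,-2,0,0,0,-0.15],[0,0,-3,0,0,0,-0.15],[0,0,-4,0,0,0,-0.15],[0,0,-3,0,0,0,-0.25],[0,0,0,0,0,0,-0.25]]]'
python3 - <<'E'
from h import *
rows([.458,-.2075,.12],17)
E
```

```text
t: 15.4
tool_pos: [0.6476, -0.0435, 0.0193]
orientation: [2.121, 2.315, 0.002]
force: [0.4, -0.3, -0.6]
opening: 0.0427
t: 15.9
tool_pos: [0.6468, -0.0434, 0.018]
orientation: [2.122, 2.316, 0.0]
force: [0.8, 0.2, -0.3]
opening: 0.0526
t: 16.4
tool_pos: [0.6502, -0.0438, 0.1444]
orientation: [2.117, 2.31, 0.009]
force: [0.4, 0.1, 1.4]
opening: 0.0577
tool [ 0.6502 -0.0438  0.1444] jaw 5.0 shift cm (current axes) [-14.63 -20.59   2.28] opening 0.0577 t 16.4
turn about tool z (deg) -12.006991609902002
```

```bash
python3 -m inch '[[[-2.85,-4.05,0,0,0,0,-0.25],[-2.85,-4.05,0,0,0,0,-0.25],[-2.85,-4.05,0,0,0,0,-0.25],[-2.85,-4.05,0,0,0,0,-0.25],[-2.85,-4.05,0,0,0,0,-0.25]]]'
python3 -m inch '[[[-0.3,0,1,0,0,-6,-0.25],[0,0,1,0,0,-6,-0.25],[0,0,0,0,0,0,-0.25],[0,0,0,0,0,0,-0.25]]]'
python3 - <<'E'
from h import *
import cv2
rows([.458,-.2075,.021],17)
cv2.imwrite("pics/a8.png",cv2.resize(robot.read_camera("scene")["image"][110:330,110:430],None,fx=2.4,fy=2.4,interpolation=cv2.INTER_CUBIC))
E
```

```text
t: 16.9
tool_pos: [0.4554, -0.2036, 0.1369]
orientation: [-2.122, -2.316, 0.0]
force: [0.2, -0.3, 0.1]
opening: 0.058
t: 17.3
tool_pos: [0.4572, -0.2056, 0.1173]
orientation: [-1.872, -2.522, 0.0]
force: [-0.4, 0.7, 1.2]
opening: 0.0579
tool [ 0.4572 -0.2056  0.1173] jaw 16.8 shift cm (current axes) [-0.21  0.03  9.62] opening 0.0579 t 17.3
turn about tool z (deg) -0.1799363552714368
```

View pics/a8.png

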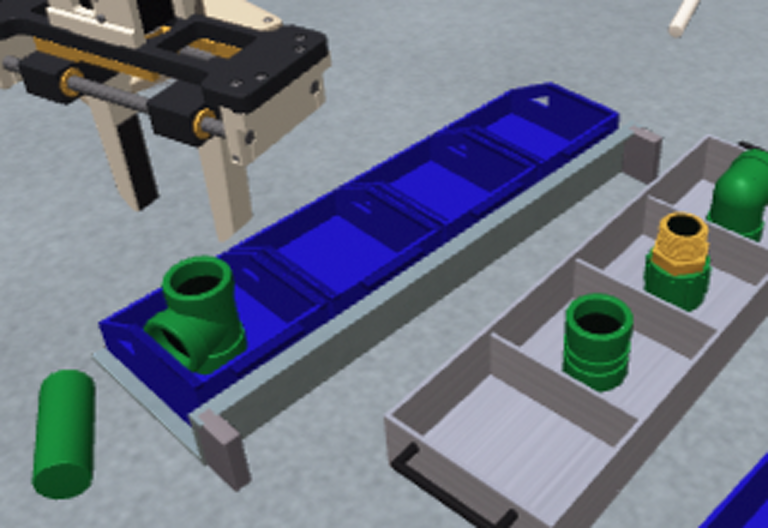

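The coupler stands upright in the third compartment, and the fingers are lined up over the tee. I'll descend and grip it.

```bash
python3 -m inch '[[[-0.2,0.1,2.4,0,0,0,-0.25],[0,0,2.4,0,0,0,-0.25],[0,0,2.4,0,0,0,-0.25],[0,0,1.9,0,0,0,-0.25],[0,0,0,0,0,0,-0.25]]]'
python3 -m inch '[[[0,0,0.3,0,0,0,-0.25],[0,0,0,0,0,0,0.5],[0,0,0,0,0,0,0.5],[0,0,0,0,0,0,0.5],[0,0,0,0,0,0,0.5]]]' 30
python3 -m inch '[[[0,0,0,0,0,0,0.5],[0,0,-1,0,0,0,0.5],[0,0,-3,0,0,0,0.5],[0,0,-4,0,0,0,0.5],[0,0,-4,0,0,0,0.5]]]'
python3 - <<'E'
from h import *
import cv2
rows([.6515,-.1315,.12],5)
cv2.imwrite("pics/a9.png",cv2.resize(robot.read_camera("scene")["image"][110:330,110:430],None,fx=2,fy=2,interpolation=cv2.INTER_CUBIC))
E
```

```text
t: 17.85
tool_pos: [0.4574, -0.206, 0.0241]
orientation: [-1.867, -2.52, 0.001]
force: [-0.5, 0.1, 0.1]
opening: 0.0578
t: 18.35
tool_pos: [0.4599, -0.2081, 0.0248]
orientation: [1.868, 2.523, 0.0]
force: [-0.6, 0.1, 4.7]
opening: 0.0427
t: 18.85
tool_pos: [0.4582, -0.2071, 0.1448]
orientation: [-1.868, -2.524, 0.0]
force: [0.1, -0.5, -0.5]
opening: 0.0426
tool [ 0.4582 -0.2071  0.1448] jaw 17.0 shift cm (current axes) [ 1.58 20.7   2.46] opening 0.0426 t 18.85
turn about tool z (deg) 11.986800454826792
```

View pics/a9.png

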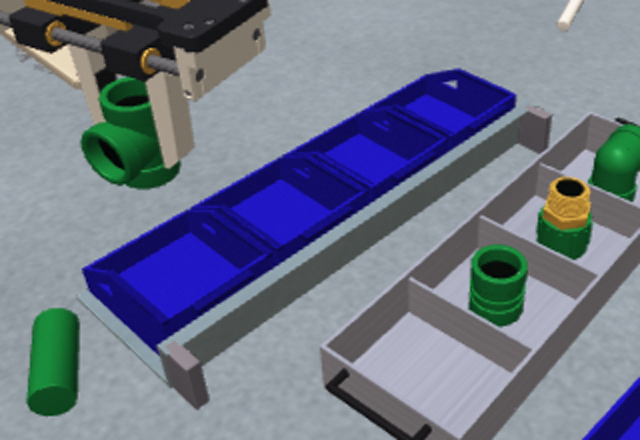

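```bash
python3 -m inch '[[[0.3,4.1,0,0,0,0,0.5],[0.3,4.1,0,0,0,0,0.5],[0.3,4.1,0,0,0,0,0.5],[0.3,4.1,0,0,0,0,0.5],[0.3,4.1,0,0,0,0,0.5]]]'
python3 -m inch '[[[0,0,2.5,0,0,6,0.5],[0,0,2.5,0,0,6,0.5],[0,0,0,0,0,0,0.5],[0,0,0,0,0,0,0.5]]]'
python3 - <<'E'
from h import *
import cv2
rows([.6515,-.1315,.0225],5)
cv2.imwrite("pics/a10.png",cv2.resize(robot.read_camera("scene")["image"][100:350,180:500],None,fx=2,fy=2,interpolation=cv2.INTER_CUBIC))
E
```

```text
t: 19.4
tool_pos: [0.652, -0.1325, 0.1437]
orientation: [-1.869, -2.525, 0.0]
force: [0.5, -1.5, -0.0]
opening: 0.0425
t: 19.8
tool_pos: [0.6499, -0.1332, 0.0934]
orientation: [-2.118, -2.318, 0.001]
force: [-0.0, 0.1, 0.1]
opening: 0.0431
tool [ 0.6499 -0.1332  0.0934] jaw 5.2 shift cm (current axes) [0.15 0.18 7.09] opening 0.0431 t 19.8
turn about tool z (deg) 0.16152536536431228
```

View pics/a10.png

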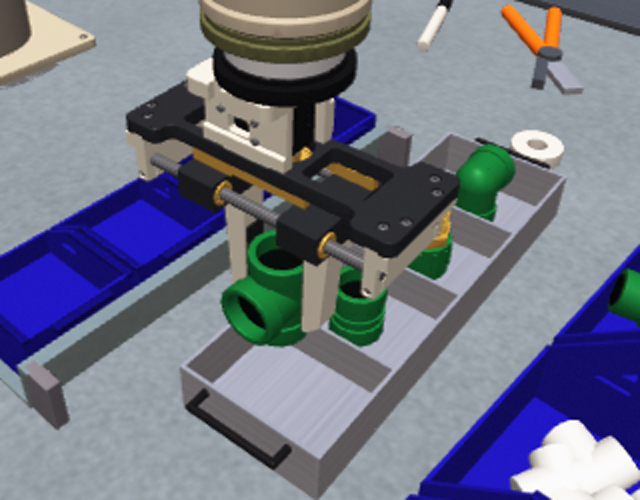

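The tee is over compartment 4 and clear of the large bins. I'll lower it, release, and rise well clear.

```bash
python3 -m inch '[[[0.15,0.1,2,0,0,0,0.5],[0,0,2,0,0,0,0.5],[0,0,2,0,0,0,0.5],[0,0,0,0,0,0,0.5],[0,0,0,0,0,0,0.5]]]'
python3 -m inch '[[[0,0,0.8,0,0,0,0.5],[0,0,0,0,0,0,0.5],[0,0,0,0,0,0,-0.15],[0,0,0,0,0,0,-0.15],[0,0,0,0,0,0,-0.15]]]'
python3 -m inch '[[[0,0,-2,0,0,0,-0.15],[0,0,-4,0,0,0,-0.15],[0,0,-4,0,0,0,-0.15],[0,0,-4,0,0,0,-0.15],[0,0,0,0,0,0,-0.15]]]'
python3 -m inch '[[[0,-4,0,0,0,0,-0.15],[0,-4,0,0,0,0,-0.15],[-3,-3,0,0,0,0,-0.15],[-4,0,0,0,0,0,-0.15],[-4,0,0,0,0,0,-0.15]]]'
python3 -m inch '[[[-4,0,0,0,0,0,-0.15],[-4,0,0,0,0,0,-0.15],[-4,0,0,0,0,0,-0.15],[0,0,0,0,0,0,-0.15],[0,0,0,0,0,0,-0.15]]]'
python3 - <<'E'
from plant import robot
import cv2,numpy as np
a=robot.read_camera("scene")["image"][130:360,230:490];b=robot.read_camera("top")["image"][100:215,190:420]
cv2.imwrite("pics/f.png",cv2.resize(a,None,fx=2,fy=2,interpolation=cv2.INTER_CUBIC))
cv2.imwrite("pics/g.png",cv2.resize(b,None,fx=3.3333,fy=3.3333,interpolation=cv2.INTER_CUBIC))
E
```

```text
t: 20.35
tool_pos: [0.6522, -0.1321, 0.0354]
orientation: [2.121, 2.316, 0.001]
force: [0.6, 0.2, -0.8]
opening: 0.0427
t: 20.85
tool_pos: [0.6519, -0.1318, 0.0261]
orientation: [2.122, 2.316, 0.0]
force: [0.2, -0.8, 1.2]
opening: 0.0531
t: 21.35
tool_pos: [0.6557, -0.1328, 0.1745]
orientation: [2.115, 2.308, 0.009]
force: [0.9, -0.1, 0.2]
opening: 0.0535
t: 21.85
tool_pos: [0.5507, -0.2516, 0.1657]
orientation: [2.122, 2.317, 0.0]
force: [0.6, 0.1, -0.2]
opening: 0.0532
t: 22.35
tool_pos: [0.5615, -0.3711, 0.1649]
orientation: [-2.124, -2.313, -0.0]
force: [0.7, 1.0, -0.3]
opening: 0.0537
```

View pics/f.png

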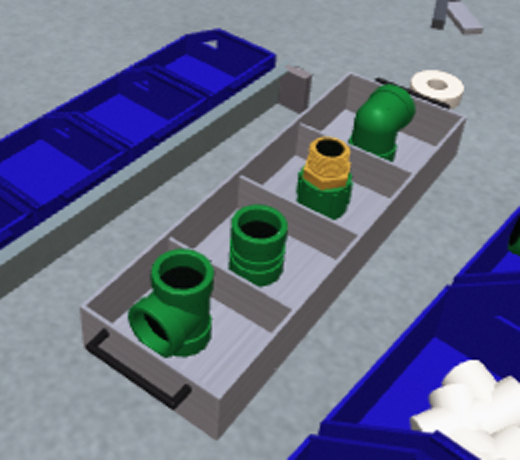

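View pics/g.png

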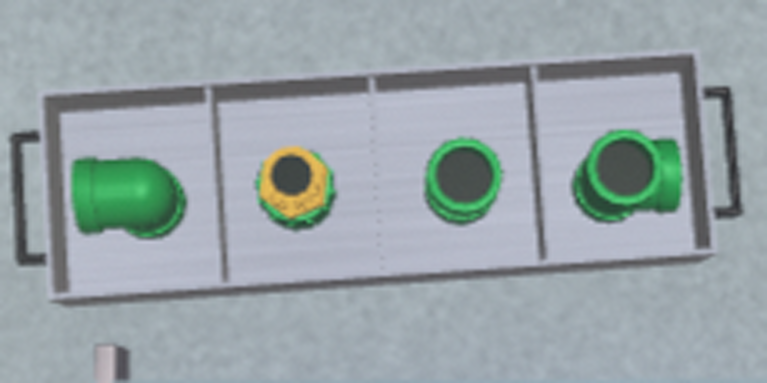

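All four fittings look upright, in the order elbow, adapter, coupler, tee. I'll check their offsets numerically before handing in.

Run:
```python
from h import *
m=np.array([.646,.0039]);yv=np.array([-.088,.996]);xv=np.array([.996,.088])
for n,p,z,k in[("elbow",(147,190),.05,.141),("adapter",(291,174),.065,.047),("coupler",(465,172),.051,-.047),("tee",(623,168),.069,-.141)]:
    d=ray(p[0]/3.3333+190,p[1]/3.3333+100,z)[:2]-m
    print(n,"x",(d@xv).round(4),"dy",(d@yv-k).round(4))
print(robot.read_state()["dq"].round(3)); robot.close_job()
```

```text
elbow x -0.0001 dy -0.0124
adapter x 0.0006 dy 0.0005
coupler x -0.0022 dy -0.0017
tee x -0.0092 dy 0.0068
[ 0.015 -0.013  0.007 -0.001 -0.002 -0.   ]
the job is handed in; nothing more can be done
```

I packed all four fittings into the tray in the order of the bins, left to right: elbow, adapter, coupler, tee. I handed the job in at about 22.5 s of the 88 s allowed. No verdict was reported.

**Position:** in the last top-camera picture, every fitting is within limits (30 mm along the row, 45 mm across). The largest errors are about 12 mm along the row (elbow) and 9 mm across (tee).

**Standing and released:** the last pictures show all four upright on the tray floor and released. I judged that by eye and did not measure tilt, height or speed. The arm was at rest clear of the tray, and the largest wrist force I read was about 8 N.

**Disagreement:** the tray came out 367 mm long against the stated 375 mm, so these offsets could be a few millimetres out. No check failed.

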